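# Shift the press valve lever through its H gate into the third slot

### The job

The pans are pressed and the ram is going up: the ball-topped lever of the press's hand valve stands in the near left slot of its H-shaped gate (left, right, near and far as seen from the robot). With the fingertips and without gripping it, gently push the lever out of that slot into the cross channel, across to the right, and forward into the third slot, the far right one, fully home, so that the ejector lifts the pans; then let go of it. On the way do not let it run into the far left slot (ram down) or the near right slot (ejector down), and leave the loose things on the bench where they are.

Things in the scene. Friction and masses are not known exactly. Their poses are not given: they have to be found in the camera images.
- valve: hand valve bolted to the bench, fixed, place and yaw vary: 200 x 150 mm base plate, grey valve body, olive lever box 126 x 110 mm, steel gate plate on top; a gauge 50 mm across and 62 mm high stands 108 mm to its left. Origin: centre of its underside, on the bench; x points forward (away from the robot, to the far slots), y left, z up.
- gate (a point): centre of the top face of the flat gate plate (130 x 110 x 8 mm), 153 mm above the bench, axes as the valve. The opening is an H: two slots along x, 18 mm wide, 70 mm long, centrelines at y = +18 mm (left) and -18 mm (right), joined at x = 0 by a cross channel 18 mm wide. The tongues between the slots have rounded ends. Slots: first far left, second near left, third far right, fourth near right.
- pivot (a point): the point about which the lever turns, hidden in the valve, 75 mm straight above the valve's origin and 74 mm below mid-thickness of the gate plate. With the joint values c = lever_cross and f = lever_fore, the ball's centre lies, in the valve's axes, (180 sin f, -180 cos f sin c, 180 cos f cos c) mm from this point.
- lever: the lever: 12 mm steel rod with a black ball knob 40 mm across on top. Origin: centre of the ball, 180 mm from the pivot (255 mm above the bench when upright); z up along the rod. The plate guides the rod with 3 mm play either side, so the ball has about 7 mm play either side. Friction holds it where it is left; moving the ball takes about 3 to 5 N. To be pushed only: over 35 N on it (any grip) is too rough.
- lever_cross (a joint): sideways lean of the lever about the valve's x axis, rad: positive = ball to the right (valve -y). About -0.24 in the left slots, 0 midway across, +0.24 in the right slots.
- lever_fore (a joint): fore and aft lean of the lever, rad: positive = ball forward (valve +x, away from the robot). 0 in the middle of the cross channel, where it can pass between left and right; end stops at +0.33 (far slots) and -0.33 (near slots). Starts at -0.32 to -0.20, in the near left slot.
- pan_1: loose round tin pan of pressed powder, 36 mm across and 7 mm high, lying on the bench beside the valve; origin at the centre of its underside; leave it alone
- pan_2: loose round tin pan of pressed powder, 36 mm across and 7 mm high, lying on the bench beside the valve; origin at the centre of its underside; leave it alone
- pan_3: loose round tin pan of pressed powder, 36 mm across and 7 mm high, lying on the bench beside the valve; origin at the centre of its underside; leave it alone
- oil_bottle: loose white plastic oil bottle with a black cap, 54 mm across and 150 mm high, standing to the right of the valve; origin at the centre of its underside; leave it alone
- pan_tray: loose light blue tray, 220 x 180 mm, 12 mm high, with pressed pans on it, on the left of the bench; origin at the centre of its underside; leave it alone
- dust_brush: loose hand brush, 200 mm long, on the right of the bench; origin at the middle of its underside; leave it alone
- pin_cup: loose round steel cup, 72 mm across and 75 mm high, standing on the near right of the bench; origin at the centre of its underside; leave it alone

How it is judged:
By the outcome, as a careful person would: the job done as asked, in the order asked, and still so for the second after the job is handed in, with the robot touching nothing.
It also fails if it takes over 48 s, if anything falls off the work surface, if the arm or the gripper's body presses on something with over 40 N, if the wrist force passes 120 N, or if a joint passes its speed limit or range.

### The arm

A 6-joint arm with a two-finger parallel gripper is mounted at the origin on the work surface. World frame = base frame: x ahead of the robot, y to its left, z up, the work surface at z = 0. Lengths are in m, angles in degrees, forces in N, time in s.
With the tool pointing down it reaches from about 0.4 to 0.825 m from the base axis. Payload 7 kg.
Tool frame: the origin (TCP) lies at the very end of the fingers, on their centre line; the grasp point (between the pads) lies 19 mm behind it (r.grasp_offset is the z of the grasp point in the tool frame, in m); z points along the fingers, y is the direction in which the jaws open and shut (so a half turn about z gives the same grasp; the last joint's range is limited). The gripper opens to 88 mm and grips with 3 to 60 N. Pads are 19 mm wide; open, the fingers measure 130 mm over their backs; the gripper's body (78 mm by 193 mm) begins 47 mm behind the grasp point.
Start: joints at [93.054, 20.546, 0.682, 0, -70.136, -16.507], TCP at [0.157, 0.656, 0.196] pointing down, gripper open.
Joint ranges: [-176.03, 176.03], [-82.01, 121.73], [-58.28, 71.71], [-173.87, 95.51], [-174.79, -0.11], [-173.66, 173.66]. Speed limits (degrees/s): [136.94, 136.94, 172.46, 180, 180, 180].

### API

Orientations are given as [roll, pitch, yaw] about the fixed x, y, z axes, in that order (R = Rz(yaw) Ry(pitch) Rx(roll)).
In Python, from plant import r, capture, calibration, order gives the robot as it stands.
- The arm moves only by the tool servo_tool, never from a script. Its arguments are lists of equal length, an entry for each row: "grip": the closure, from -1 (fully open) to 1 (shut), so that 0 is half open; "translation": the shift along the tool's x, y, z in m, a list of three; "turn": the turn about the tool's z in rad. A call has 1 to 10 rows; each row is the pose to reach, as a shift and turn from the pose commanded when the call began, along the tool's axes at that moment; what a row does not reach only later rows make up. A row lasts 1/12 s, in which the tool goes at most 41.7 mm and 7.16 degrees, less where a joint would pass 70% of its speed; a pose out of reach is approached as far as the arm can. A call with a gripper value outside its range is refused whole. The fingers move at their own pace and stop on an object; "newtons" is the grip in N (left out, the last holds). Time passes only in rows, so rows that repeat a pose let the fingers close. It gives the time, the measured TCP pose, the force and the opening at its end, in the units of the state.
- r.get_state(): the state, without advancing time (a new reading comes with each control period).
- capture(name): name is "scene" or "side" or "wrist"; returns (picture, depth): 400x640x3 uint8, blue, green, red; 400x640 float32, m along the optical axis (not along the pixel's ray), 0 where there is no reading.
- calibration(name): a dict with "fx", "fy", "cx", "cy" (pixels), "view" (4x4, takes a point from world to camera coordinates). Camera axes: x right, y up, looking along -z (the intrinsics and any distortion apply to the point x, -y, -z); pixel columns grow to the right and rows downward; lengths in m; the calibration is good to about 2 mm. The wrist camera is an equidistant fisheye: a pixel r from the principal point sees the ray r / f radians off the axis. A picture is of the moment at which its call begins: read the wrist's pose just before it. calibration takes no time and is no camera call; for the wrist camera it gives the pose at the moment of the call.
- order.close_job(): hands the job in, once; it reports no verdict.
The state is a dict: "time_s": time; "joints": joint angles; "qd": joint speeds; "joint_torque": joint torques, N m; "tcp_pos": TCP position; "eef_rot": TCP orientation; "contact_force": force on the tool from outside, world axes, zero at the start; "moment": the same for the moment, N m; "gripper_width": finger opening in m.
Only numpy, scipy, OpenCV 4.12 (cv2) and the standard library are available. Lean on these libraries where they do the work, as an engineer would, in place of code of your own. Each camera call takes 0.05 s, during which the arm holds its last target.

## Working session

There is one attempt and no reset: what is moved stays moved. The work goes in short steps, Python scripts to look and compute and a tool call to move; the robot and the scene stay as the last step left them, time stands still between calls to the robot, and variables do not carry over. Pictures are saved under pics/ and viewed, and the job is handed in when it is done.

Besides the shell and the picture viewer there is one more tool, called as a command line: name --pt "numbers of a row" for each row, then --argument value for the rest. servo_tool: Moves the arm, as the interface text tells. Its arguments: {"type":"object","properties":{"grip":{"type":"array","items":{"type":"number"}},"translation":{"type":"array","items":{"type":"array","items":{"type":"number"}}},"turn":{"type":"array","items":{"type":"number"}},"newtons":{"type":"number"}},"required":["grip","translation","turn"]}

```bash
ls; mkdir -p pics; python3 - <<'E'
from plant import r,capture,calibration
import cv2,numpy as np
print(r.get_state())
for n in ("scene","side","wrist"):
    c=calibration(n);print(n,c)
    p,d=capture(n);cv2.imwrite(f"pics/{n}0.png",p);np.save(f"{n}0.npy",d)
E
```

```text
pics
{'time_s': 0.0, 'joints': array([ 9.30543372e+01,  2.05892432e+01,  6.33199171e-01, -1.78024220e-02,
       -7.01385688e+01, -1.65051494e+01]), 'qd': array([-0.04626942,  0.02487975,  0.0370162 ,  0.02747087, -0.172931  ,
       -0.10964363]), 'joint_torque': array([ 1.87737322e-03, -5.82724893e+01,  2.93054867e+01,  6.99725121e+00,
        6.98770760e-03, -1.58933394e-04]), 'tcp_pos': array([0.15695395, 0.65592534, 0.19535043]), 'eef_rot': array([ 1.79904531e+02, -1.08359189e-02, -1.34568653e+01]), 'contact_force': array([ 0.77302865, -0.26926947,  0.32388597]), 'moment': array([-0.00551103, -0.02551908,  0.00561005]), 'gripper_width': 0.08786859316598285}
scene {'fx': 419.4731045643083, 'fy': 419.4731045643083, 'cx': 313.38365708141833, 'cy': 197.70686817846854, 'view': array([[-0.86181742,  0.50710461,  0.0107545 ,  0.4750998 ],
       [-0.36081088, -0.62781971,  0.68967958,  0.08751741],
       [ 0.35649158,  0.59049753,  0.72403482, -1.67945962],
       [ 0.        ,  0.        ,  0.        ,  1.        ]])}
side {'fx': 469.91543039153015, 'fy': 469.91543039153015, 'cx': 311.63238099942413, 'cy': 204.25377145431972, 'view': array([[ 0.93735369, -0.34811504,  0.01356394, -0.53394782],
       [ 0.2287537 ,  0.64438616,  0.72968365, -0.25828734],
       [-0.26275426, -0.68086886,  0.68365035, -1.47978716],
       [ 0.        ,  0.        ,  0.        ,  1.        ]])}
wrist {'fx': 309.70691628693146, 'fy': 309.70691628693146, 'cx': 319.7826074596189, 'cy': 202.57177018174352, 'view': array([[-0.23270134, -0.97254545,  0.0023323 ,  0.67403035],
       [ 0.93792524, -0.22505064, -0.26390995,  0.03280267],
       [ 0.2571893 , -0.05922467,  0.9645445 , -0.38979951],
       [ 0.        ,  0.        ,  0.        ,  1.        ]])}
```

View pics/scene0.png

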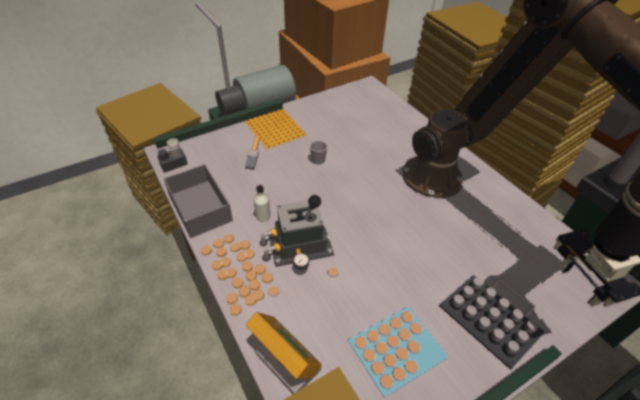

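View pics/side0.png

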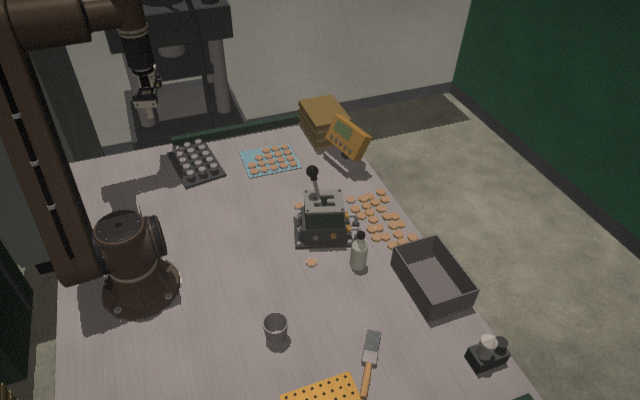

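View pics/wrist0.png

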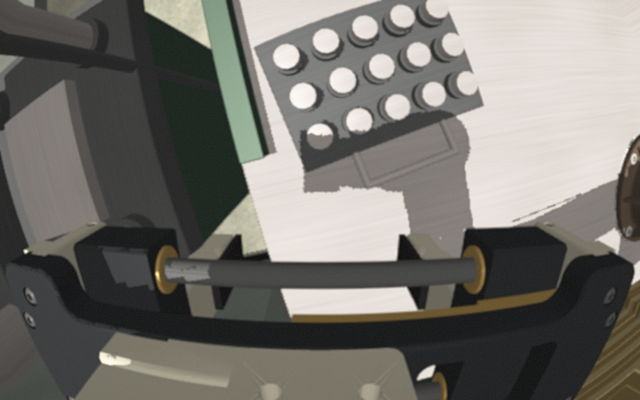

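Scene: valve at about (300,225), ball at (314,201), gauge at (301,262). Side: gate plate at about (323,200), ball at (312,172), bottle at (358,255). I'll enlarge both.

```bash
python3 - <<'E'
import cv2
a=cv2.imread("pics/scene0.png")[175:285,240:350];b=cv2.imread("pics/side0.png")[155:275,280:390]
cv2.imwrite("pics/sc_z.png",cv2.resize(a,None,fx=5,fy=5,interpolation=cv2.INTER_CUBIC))
cv2.imwrite("pics/si_z.png",cv2.resize(b,None,fx=5,fy=5,interpolation=cv2.INTER_CUBIC))
E
```

```text
(no output)
```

View pics/sc_z.png

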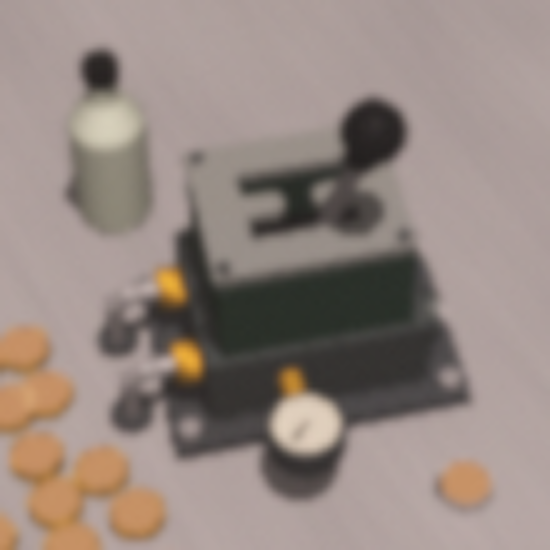

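View pics/si_z.png

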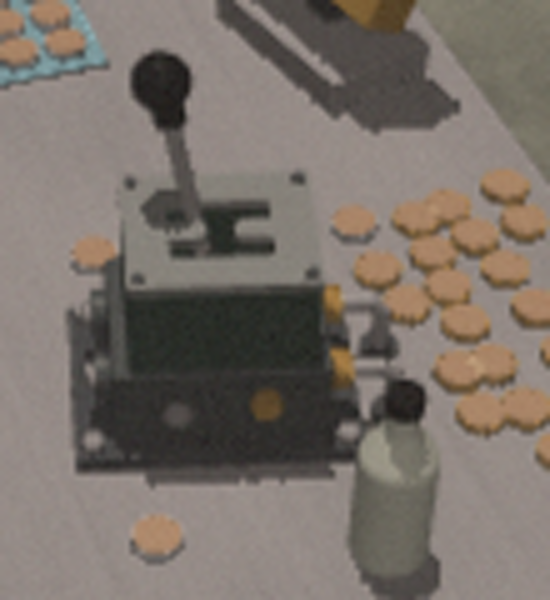

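```bash
cat > h.py <<'E'
import numpy as np,cv2
from plant import calibration
def ray(n,u,v,c=None):
    c=c or calibration(n);V=c["view"];R=V[:3,:3];t=V[:3,3]
    d=np.array([(u-c["cx"])/c["fx"],-(v-c["cy"])/c["fy"],-1]);return -R.T@t,R.T@d
def onz(n,u,v,z):
    o,d=ray(n,u,v);return o+d*(z-o[2])/d[2]
def cloud(n,d):
    c=calibration(n);v,u=np.mgrid[0:400,0:640]
    P=np.stack([(u-c["cx"])/c["fx"]*d,-(v-c["cy"])/c["fy"]*d,-d],-1)
    return (P-c["view"][:3,3])@c["view"][:3,:3]
def tri(n1,p1,n2,p2):
    o1,d1=ray(n1,*p1);o2,d2=ray(n2,*p2)
    s=np.linalg.lstsq(np.stack([d1,-d2],1),o2-o1,rcond=None)[0]
    a=o1+s[0]*d1;b=o2+s[1]*d2;return (a+b)/2,np.linalg.norm(a-b)
def ball(n,img,box):
    x0,y0,x1,y1=box
    m=np.zeros((400,640),np.uint8);m[y0:y1,x0:x1]=(img[y0:y1,x0:x1].max(2)<60)*255
    n_,l,s,c=cv2.connectedComponentsWithStats(m)
    i=1+np.argmax(s[1:,4]);return c[i],s[i]
E
python3 - <<'E'
from h import *
B={"scene":(240,175,350,285),"side":(280,155,390,275)}
for n in B:
    img=cv2.imread(f"pics/{n}0.png");d=np.load(n+"0.npy");P=cloud(n,d)
    x0,y0,x1,y1=B[n];Q=P[y0:y1,x0:x1].reshape(-1,3)
    k=Q[abs(Q[:,2]-.153)<.006]
    k=k[np.linalg.norm(k[:,:2]-np.median(k[:,:2],0),axis=1)<.1]
    print(n,len(k),k.mean(0),cv2.minAreaRect(k[:,:2].astype(np.float32)*1000))
    b=Q[Q[:,2]>.2];print(" ball pts",len(b),b.mean(0),b.max(0),b.min(0))
C={"scene":[(185,155),(418,245),(212,277)],"side":[(124,178),(318,175),(325,290),(125,292)]}
for n in C:
    for u,v in C[n]: print(n,onz(n,B[n][0]+u/5-.4,B[n][1]+v/5-.4,.153).round(4))
print(tri("scene",(314.2,201),"side",(311.6,171)))
sc=cv2.imread("pics/scene0.png");si=cv2.imread("pics/side0.png")
print(ball("scene",sc,(300,190,330,212)),ball("side",si,(300,160,325,182)))
# things
for n,z,u,v in [("side",.15,361,235),("scene",.15,260,189),("scene",.06,301,260),("side",.007,311.5,262)]: print(n,z,onz(n,u,v,z).round(3))
E
```

```text
scene 855 [0.63178515 0.03662295 0.15295309] ((623.492431640625, 32.05870056152344), (114.59391784667969, 131.46502685546875), 72.28071594238281)
 ball pts 209 [0.7042424  0.25198293 0.45770534] [1.03973973 0.80573662 1.15051881] [0.58178071 0.06609536 0.20215498]
side 734 [0.61844838 0.02479402 0.1510697 ] ((619.1110229492188, 26.465065002441406), (121.40509796142578, 130.14466857910156), 73.39807891845703)
 ball pts 197 [ 0.49654983 -0.18182314  0.46457171] [0.61111034 0.09008001 1.20736749] [ 0.17076176 -1.02697947  0.2015835 ]
scene [ 0.6692 -0.0366  0.153 ]
scene [0.5785 0.103  0.153 ]
scene [0.7009 0.0619 0.153 ]
side [0.5771 0.0966 0.153 ]
side [0.7025 0.0555 0.153 ]
side [ 0.6625 -0.0494  0.153 ]
side [ 0.5403 -0.0079  0.153 ]
(array([0.59693613, 0.07969315, 0.24401744]), np.float64(0.002554941667896044))
(array([313.62962963, 201.87962963]), array([309, 196,  11,  13, 108], dtype=int32)) (array([312.25806452, 172.25      ]), array([307, 166,  11,  15, 124], dtype=int32))
side 0.15 [ 0.672 -0.155  0.15 ]
scene 0.15 [ 0.682 -0.134  0.15 ]
scene 0.06 [0.674 0.13  0.06 ]
side 0.007 [ 0.535 -0.093  0.007]
```

Valve yaw is about -18.2°, gate centre about (0.622, 0.028), ball about (0.597, 0.080, 0.244), so f ≈ -0.22. Next I close the fingers and hover behind the ball for a wrist view.

servo_tool --grip '[1,1,1,1,1,1,1,1,1,1]' --pt "0.02 0.02 -0.04" --pt "0.05 0.045 -0.07" --pt "0.25 0.225 -0.104" --pt "0.25 0.225 -0.104" --pt "0.25 0.225 -0.104" --pt "0.25 0.225 -0.104" --pt "0.25 0.225 -0.104" --pt "0.25 0.225 -0.104" --pt "0.25 0.225 -0.104" --pt "0.25 0.225 -0.104" --turn '[0,0,0.083,0.083,0.083,0.083,0.083,0.083,0.083,0.083]' --newtons 10

```text
time_s: 0.98
tcp_pos: [0.3502, 0.3756, 0.3021]
eef_rot: [-179.9, -0.1, -18.4]
contact_force: [0.1, 0.1, 0.6]
gripper_width: 0.0266
```

servo_tool --grip '[1,1,1,1,1,1,1,1,1,1]' --pt "0.276 0.208 0" --pt "0.276 0.208 0" --pt "0.276 0.208 0" --pt "0.276 0.208 0" --pt "0.276 0.208 0" --pt "0.276 0.208 0" --pt "0.276 0.208 0" --pt "0.276 0.208 0" --pt "0.276 0.208 0" --pt "0.276 0.208 0" --turn '[0,0,0,0,0,0,0,0,0,0]'

```text
time_s: 1.82
tcp_pos: [0.5462, 0.0931, 0.2993]
eef_rot: [179.9, 0.1, -18.4]
contact_force: [-0.2, 0.5, 0.0]
gripper_width: 0.0011
```

```bash
cat > snap.py <<'E'
import sys
from h import *
from plant import r,capture
import pickle
k=sys.argv[1]
for n in sys.argv[2:]:
    c=calibration(n);p,d=capture(n);cv2.imwrite(f"pics/{n}{k}.png",p);np.save(f"{n}{k}.npy",d);pickle.dump(c,open(f"{n}{k}.pkl","wb"))
s=r.get_state();print(s["time_s"],s["tcp_pos"].round(4),s["eef_rot"].round(2),s["contact_force"].round(1),s["gripper_width"],s["joints"].round(1))
E
python3 snap.py 1 wrist scene side
python3 - <<'E'
import cv2
a=cv2.imread("pics/scene1.png")[165:285,240:360];b=cv2.imread("pics/side1.png")[125:245,260:380]
cv2.imwrite("pics/z1.png",cv2.resize(cv2.hconcat([a,b]),None,fx=3.3,fy=3.3,interpolation=cv2.INTER_CUBIC))
E
```

```text
1.9667 [0.5447 0.096  0.2999] [ 1.7999e+02  3.0000e-02 -1.8230e+01] [-0.8  1.  -0.2] 0.00016259302157637024 [ 30.3   6.1  -4.9  -0.  -79.   41.5]
```

View pics/wrist1.png

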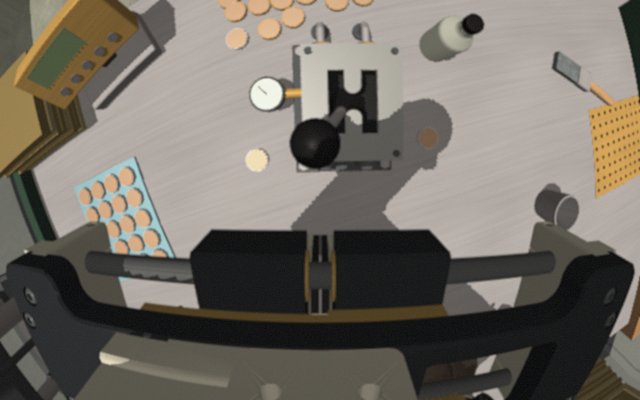

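View pics/z1.png

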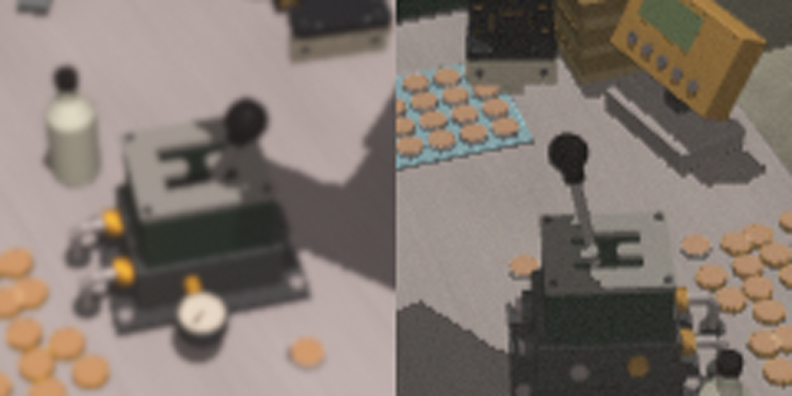

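Wrist view: ball at (315,142), H opening spans columns 327-378 and rows 70-133, plate parallel to the image, so the yaw fits. I still need the finger geometry and a precise gate position.

```bash

cat >> h.py <<'E'
import pickle
def wray(k,u,v):
    c=pickle.load(open(f"wrist{k}.pkl","rb"));V=c["view"];R=V[:3,:3];t=V[:3,3]
    a=(u-c["cx"])/c["fx"];b=(v-c["cy"])/c["fy"];th=np.hypot(a,b)
    s=np.sin(th)/max(th,1e-9);return -R.T@t,R.T@np.array([a*s,-b*s,-np.cos(th)])
def wz(k,u,v,z):
    o,d=wray(k,u,v);return o+d*(z-o[2])/d[2]
E
python3 - <<'E'
from h import *
a=cv2.imread("pics/scene1.png")[60:230,270:440];b=cv2.imread("pics/side1.png")[30:200,200:370]
cv2.imwrite("pics/z2.png",cv2.resize(cv2.hconcat([a,b]),None,fx=2.3,fy=2.3,interpolation=cv2.INTER_CUBIC))
w=cv2.imread("pics/wrist1.png")
cv2.imwrite("pics/z3.png",cv2.resize(w[30:180,230:430],None,fx=4,fy=4,interpolation=cv2.INTER_CUBIC))
E
```

```text
(no output)
```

View pics/z2.png

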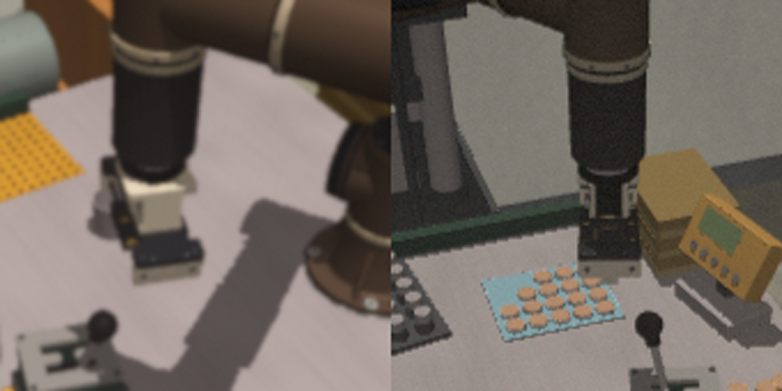

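View pics/z3.png

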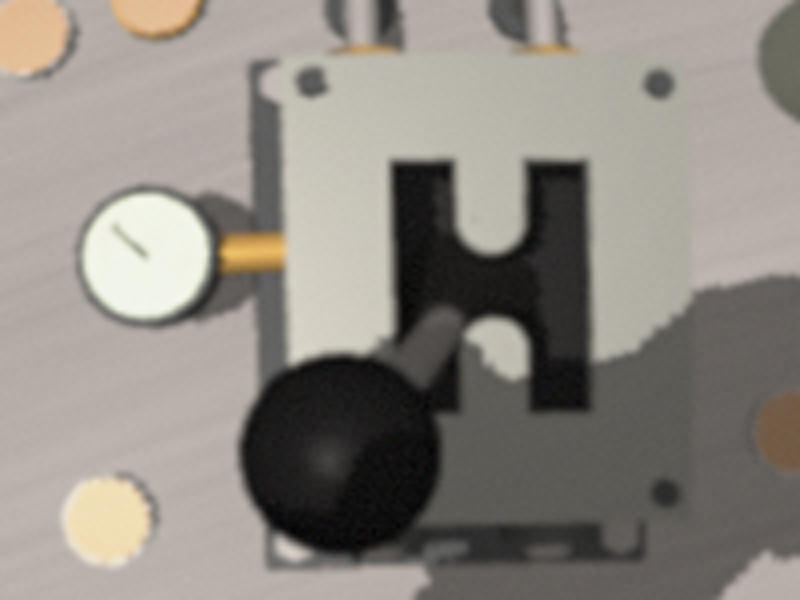

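```bash

python3 - <<'E'
from h import *
T=np.array([.545,.095,.300]);y=np.deg2rad(-18.23)
X=np.array([np.cos(y),np.sin(y),0]);Y=np.array([np.sin(y),-np.cos(y),0])
for n in("scene","side"):
    P=cloud(n,np.load(n+"1.npy")).reshape(-1,3)-T
    q=np.stack([P@X,P@Y,-P[:,2]],1)*1000
    q=q[(abs(q[:,0])<100)&(abs(q[:,1])<130)]
    for lo in range(-130,20,10):
        s=q[(q[:,2]>=lo)&(q[:,2]<lo+10)]
        if len(s): print(n,lo,len(s),np.percentile(s,5,axis=0).round()[:2],np.percentile(s,95,axis=0).round()[:2])
# gate from wrist: H corners, zoom->pix
f=lambda u,v:(230+(u+.5)/4-.5,30+(v+.5)/4-.5)
V={}
for nm,u,v in [("farL_out",391,162),("farL_in",455,162),("farR_in",527,160),("farR_out",589,162),("nearR_out",591,411),("nearR_in",530,411),("tongF",492,255),("tongN",492,317)]:
    p=wz(1,*f(u,v),.153);V[nm]=p;print(nm,p.round(4))
c=(V["farL_out"]+V["farR_out"]+2*V["nearR_out"]*0)/2
d=V["farR_out"]-V["nearR_out"];print("yaw",np.degrees(np.arctan2(d[1],d[0])),np.linalg.norm(d))
d=V["farR_out"]-V["farL_out"];print("yaw",np.degrees(np.arctan2(d[0],-d[1])),np.linalg.norm(d))
print("centre",(V["farL_out"]+V["nearR_out"])/2,(V["tongF"]+V["tongN"])/2)
print("ball on z .244",wz(1,*f(340,453),.244), [wz(1,*f(340,453),.247)])
E
```

```text
scene -130 119 [-31. -97.] [40. 80.]
scene -120 194 [-33. -91.] [40. 79.]
scene -110 123 [-34. -91.] [40. 80.]
scene -100 38 [-28. -90.] [40. 79.]
side -130 104 [-37. -68.] [33. 99.]
side -120 244 [-38. -79.] [36. 95.]
side -110 100 [-39. -81.] [36. 92.]
side -100 47 [-39. -82.] [34. 91.]
side -50 3 [-3. 19.] [ 3. 20.]
side -40 17 [-12.  13.] [ 9. 20.]
side -30 2 [-0. 13.] [ 3. 14.]
farL_out [0.6623 0.0455 0.153 ]
farL_in [0.6571 0.0293 0.153 ]
farR_in [0.6521 0.0106 0.153 ]
farR_out [ 0.647  -0.0054  0.153 ]
nearR_out [0.5818 0.0151 0.153 ]
nearR_in [0.5867 0.0311 0.153 ]
tongF [0.63   0.0279 0.153 ]
tongN [0.614  0.0331 0.153 ]
yaw -17.45204333479112 0.06834932065963006
yaw -16.696941721124556 0.053133729966845275
centre [0.6220296  0.03029353 0.153     ] [0.62200494 0.03051986 0.153     ]
ball on z .244 [0.59777693 0.07993639 0.244     ] [array([0.59797847, 0.07982404, 0.247     ])]
```

Gate centre (0.622, 0.0304), yaw ≈ -17.3°, and the ball sits at valve (-38, +40) mm, f ≈ -0.21. Now I lower behind the ball with the tips at 0.23 m and approach.

servo_tool --grip '[1,1,1,1,1,1,1,1,1,1]' --pt "0 -0.003 0.025" --pt "0 -0.003 0.05" --pt "0 -0.003 0.07" --pt "0 -0.003 0.07" --pt "0.008 -0.003 0.07" --pt "0.015 -0.003 0.07" --pt "0.02 -0.003 0.07" --pt "0.024 -0.003 0.07" --pt "0.028 -0.003 0.07" --pt "0.032 -0.003 0.07" --turn '[-0.015,-0.015,-0.015,-0.015,-0.015,-0.015,-0.015,-0.015,-0.015,-0.015]'

```text
time_s: 2.8
tcp_pos: [0.577, 0.0883, 0.2307]
eef_rot: [-180.0, -0.0, -17.4]
contact_force: [-1.4, 0.9, 1.3]
gripper_width: 0.0005
```

servo_tool --grip '[1,1,1,1,1,1]' --pt "0.004 0 0" --pt "0.008 0 0" --pt "0.012 0 0" --pt "0.016 0 0" --pt "0.018 0 0" --pt "0.018 0 0" --turn '[0,0,0,0,0,0]'

```text
time_s: 3.3
tcp_pos: [0.5953, 0.0838, 0.233]
eef_rot: [-179.8, -0.2, -17.3]
contact_force: [-5.1, 4.3, 12.8]
gripper_width: 0.0005
```

```bash
python3 snap.py 2 wrist scene side
python3 - <<'E'
from h import *
a=cv2.imread("pics/scene2.png")[165:255,250:340];b=cv2.imread("pics/side2.png")[145:235,270:360]
cv2.imwrite("pics/z4.png",cv2.resize(cv2.hconcat([a,b]),None,fx=4.4,fy=4.4,interpolation=cv2.INTER_CUBIC))
E
```

```text
3.45 [0.595  0.0839 0.2331] [-179.83   -0.21  -17.31] [-4.9  4.9 12.6] 0.00018287862176784785 [ 26.7  12.2  -6.1   0.  -71.4  46. ]
```

View pics/wrist2.png

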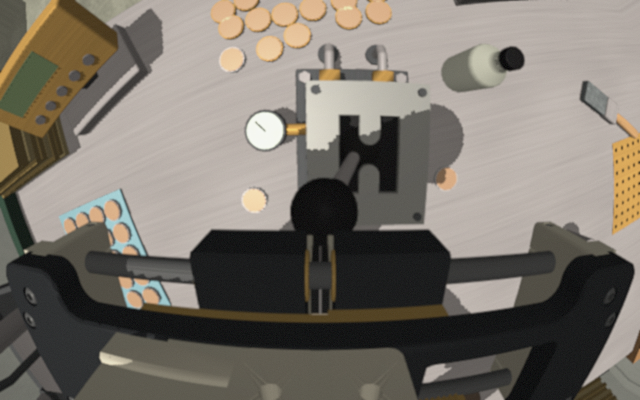

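View pics/z4.png

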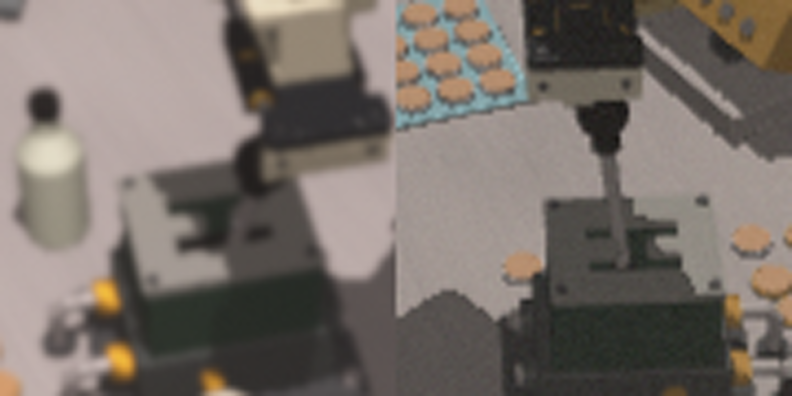

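The scene view shows the ball partly under the gripper's silver block, and there is +12 N vertical force. That isn't a clean side push, so I'll work out the geometry before moving further.

```bash

python3 - <<'E'
from h import *
T=np.array([.595,.0839,.2331]);y=np.deg2rad(-17.3)
X=np.array([np.cos(y),np.sin(y),0]);Y=np.array([np.sin(y),-np.cos(y),0]);Z=np.array([0,0,-1])
def proj(n,p):
    c=pickle.load(open(n+"2.pkl","rb"));q=c["view"][:3,:3]@p+c["view"][:3,3]
    a=np.array([q[0],-q[1],-q[2]])
    if n=="wrist":
        th=np.arctan2(np.hypot(*a[:2]),a[2]);d=a[:2]/max(np.hypot(*a[:2]),1e-9)*th
    else: d=a[:2]/a[2]
    return (d*c["fx"]+[c["cx"],c["cy"]])
for n in("scene","side","wrist"):
    img=cv2.imread(f"pics/{n}2.png")
    s={"scene":(250,120,6),"side":(250,80,6),"wrist":(180,100,2.5)}[n]
    big=cv2.resize(img[s[1]:s[1]+130,s[0]:s[0]+130] if n!="wrist" else img[100:330,180:480],None,fx=s[2],fy=s[2],interpolation=cv2.INTER_CUBIC)
    if n!="wrist": big=big[:600]
    # draw finger box 19 x 42 x 66
    for z,col in((0,(0,0,255)),(-.066,(0,255,0))):
        w=.021 if z==0 else .021
        pts=[proj(n,T+X*a*.0095+Y*b*w+Z*z) for a,b in((1,1),(1,-1),(-1,-1),(-1,1))]
        pts=((np.array(pts)-[s[0],s[1]])*s[2]).astype(np.int32)
        cv2.polylines(big,[pts],True,col,1)
    cv2.imwrite(f"pics/g_{n}.png",cv2.resize(big,None,fx=.75,fy=.75) if n!="wrist" else big)
E
```

```text
(no output)
```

View pics/g_scene.png

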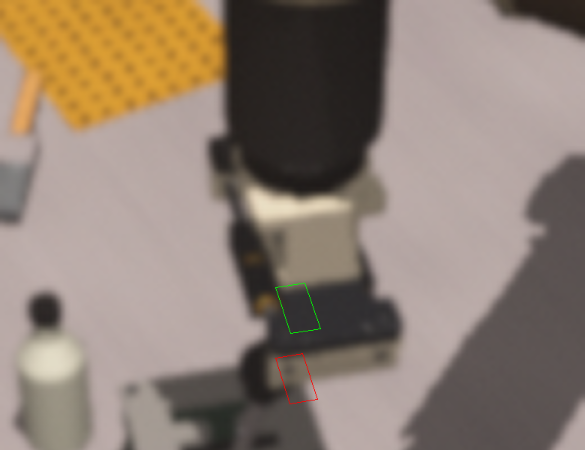

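View pics/g_side.png

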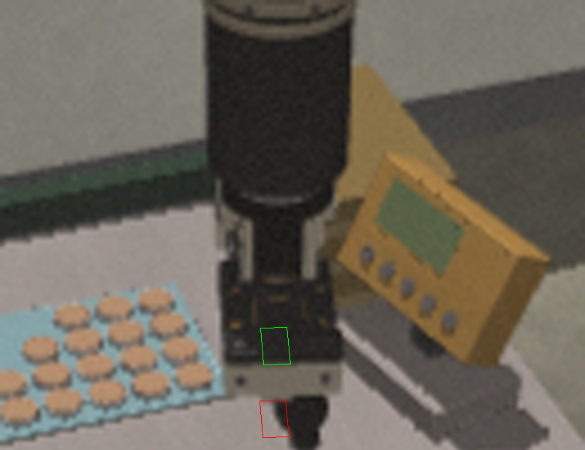

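View pics/g_wrist.png

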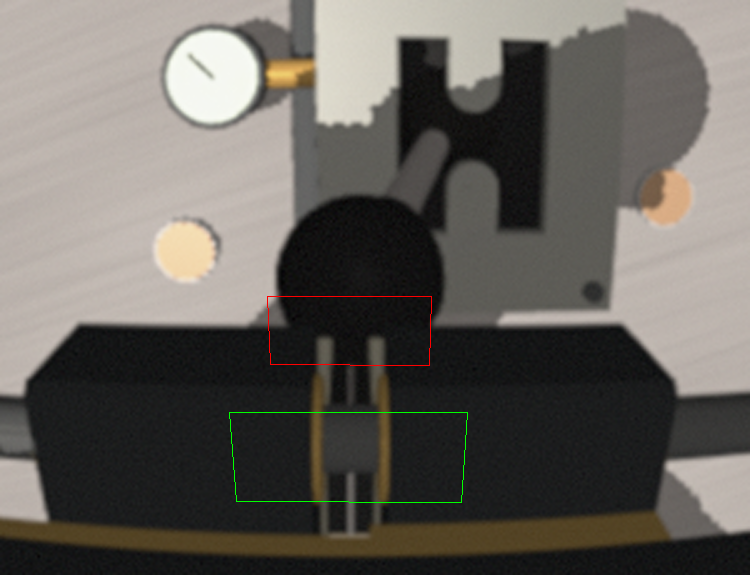

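```bash

python3 - <<'E'
from h import *
T=np.array([.595,.0839,.2331]);y=np.deg2rad(-17.3)
X=np.array([np.cos(y),np.sin(y),0]);Y=np.array([np.sin(y),-np.cos(y),0]);Z=np.array([0,0,-1])
def t(n,u,v):
    P=cloud(n,np.load(n+"2.npy"));q=P[int(v),int(u)]-T
    return (np.array([q@X,q@Y,q@Z])*1000).round()
for u,v in [(330,375),(300,370),(290,375),(380,355),(330,335),(290,335),(390,330),(330,230),(255,370),(250,390),(300,390)]:
    print("scene",(u,v),t("scene",250+u/4.5,120+v/4.5))
for u,v in [(240,380),(280,380),(330,375),(280,340),(240,340),(300,410),(310,400),(270,400),(270,420),(285,402),(303,435)]:
    print("side",(u,v),t("side",250+u/4.5,80+v/4.5))
d=np.load("wrist2.npy");print([(u,v,float(d[v,u])) for u,v in [(320,205),(320,235),(260,240),(320,225),(320,260),(260,270),(312,245),(330,245)]])
E
```

```text
scene (330, 375) [  3. -89. -99.]
scene (300, 370) [  23.  -90. -109.]
scene (290, 375) [  28.  -88. -103.]
scene (380, 355) [ -27.  -88. -111.]
scene (330, 335) [   5.  -93. -138.]
scene (290, 335) [  29.  -92. -143.]
scene (390, 330) [ -29.  -95. -136.]
scene (330, 230) [  -5.  -49. -178.]
scene (255, 370) [ 33. -12. -30.]
scene (250, 390) [35. -7. -7.]
scene (300, 390) [-17.  65.  82.]
side (240, 380) [ -30.   89. -108.]
side (280, 380) [  -3.   89. -107.]
side (330, 375) [  30.   85. -107.]
side (280, 340) [  -3.   85. -138.]
side (240, 340) [ -29.   82. -136.]
side (300, 410) [ 15.  19. -24.]
side (310, 400) [ 21.  14. -31.]
side (270, 400) [ -4.  18. -36.]
side (270, 420) [  14. -283.  232.]
side (285, 402) [  5.  16. -29.]
side (303, 435) [18. 27. -9.]
[(320, 205, 0.16206444799900055), (320, 235, 0.16508570313453674), (260, 240, 0.08481224626302719), (320, 225, 0.1623217910528183), (320, 260, 0.4607574939727783), (260, 270, 0.07603288441896439), (312, 245, 0.15761376917362213), (330, 245, 0.1498928964138031)]
```

```bash

python3 - <<'E'
from h import *
T=np.array([.5447,.096,.2999]);y=np.deg2rad(-18.23)
X=np.array([np.cos(y),np.sin(y),0]);Y=np.array([np.sin(y),-np.cos(y),0]);Z=np.array([0,0,-1])
c=pickle.load(open("wrist1.pkl","rb"))
def proj(p):
    q=c["view"][:3,:3]@p+c["view"][:3,3];a=np.array([q[0],-q[1],-q[2]])
    th=np.arctan2(np.hypot(*a[:2]),a[2]);return a[:2]/np.hypot(*a[:2])*th*c["fx"]+[c["cx"],c["cy"]]
img=cv2.imread("pics/wrist1.png");d=np.load("wrist1.npy")
big=cv2.resize(img[200:330,240:400],None,fx=4.5,fy=4.5,interpolation=cv2.INTER_CUBIC);big=cv2.convertScaleAbs(big,alpha=1.8)
for z,col in((0,(0,0,255)),(-.02,(255,0,255)),(-.04,(255,255,0)),(-.066,(0,255,0))):
    pts=((np.array([proj(T+X*a*.0095+Y*b*.021+Z*z) for a,b in((1,1),(1,-1),(-1,-1),(-1,1))])-[240,200])*4.5).astype(np.int32)
    cv2.polylines(big,[pts],True,col,1)
cv2.imwrite("pics/g1.png",big)
V=c["view"]
for v in range(215,320,5):
  L=[]
  for u in (300,310,320,330):
    a=(u-c["cx"])/c["fx"];b=(v-c["cy"])/c["fy"];th=np.hypot(a,b);s=np.sin(th)/th
    k=np.array([a*s,-b*s,-np.cos(th)])*d[v,u]/np.cos(th)
    q=V[:3,:3].T@(k-V[:3,3])-T;L.append((np.array([q@X,q@Y,q@Z])*1000).round().astype(int).tolist())
  print(v,L)
E
```

```text
215 [[-81, -30, 300], [-82, -13, 301], [-81, 3, 300], [-81, 20, 300]]
220 [[-90, -30, 300], [-90, -13, 300], [-90, 3, 300], [-90, 20, 300]]
225 [[-99, -30, 301], [-99, -14, 301], [-99, 3, 301], [-99, 20, 300]]
230 [[42, -4, -101], [-108, -14, 302], [-108, 3, 300], [-109, 20, 302]]
235 [[41, -3, -103], [-117, -14, 301], [-117, 3, 301], [-117, 20, 300]]
240 [[41, -3, -107], [13, -3, -40], [-126, 3, 301], [14, 8, -41]]
245 [[41, -3, -112], [14, -2, -48], [-136, 3, 301], [14, 7, -48]]
250 [[41, -3, -114], [11, -3, -47], [-145, 3, 301], [11, 7, -48]]
255 [[41, -3, -118], [9, -3, -48], [-155, 3, 302], [9, 7, -49]]
260 [[40, -3, -119], [32, -1, -101], [-163, 3, 299], [32, 5, -102]]
265 [[39, -3, -118], [34, -1, -109], [34, 2, -110], [34, 5, -109]]
270 [[38, -3, -119], [34, 0, -112], [34, 2, -111], [34, 5, -112]]
275 [[35, -3, -117], [33, 0, -113], [32, 2, -111], [32, 5, -111]]
280 [[35, -3, -119], [31, 0, -112], [32, 2, -113], [32, 5, -113]]
285 [[34, -3, -119], [29, -1, -112], [29, 2, -112], [29, 5, -111]]
290 [[32, -3, -119], [9, -2, -82], [5, 2, -75], [8, 6, -80]]
295 [[30, -3, -119], [6, -2, -80], [2, 2, -75], [6, 6, -81]]
300 [[28, -3, -118], [4, -2, -80], [0, 2, -74], [4, 6, -81]]
305 [[27, -3, -118], [2, -2, -82], [-3, 2, -75], [2, 6, -83]]
310 [[25, -3, -119], [0, -2, -83], [-5, 2, -75], [26, 5, -120]]
315 [[25, -3, -121], [26, 0, -121], [26, 2, -121], [26, 5, -122]]
```

View pics/g1.png

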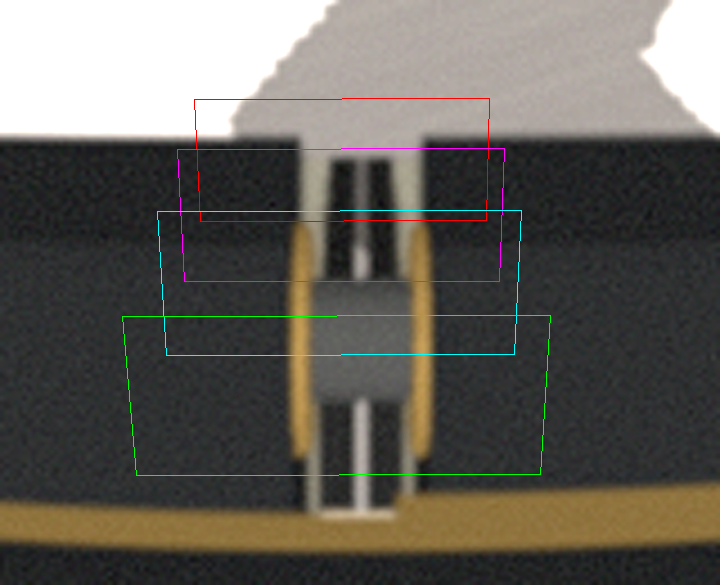

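The visible fingertips end well above the reported TCP, by about 35 mm, so they're skimming the top of the ball. I'll lift off and check.

servo_tool --grip '[1,1,1,1,1,1]' --pt "0 0 -0.02" --pt "0 0 -0.04" --pt "-0.03 0 -0.04" --pt "-0.05 0 -0.04" --pt "-0.05 0 -0.04" --pt "-0.05 0 -0.04" --turn '[0,0,0,0,0,0]'

```text
time_s: 3.95
tcp_pos: [0.5456, 0.0982, 0.2711]
eef_rot: [-179.9, -0.1, -17.3]
contact_force: [-0.2, -0.2, 0.6]
gripper_width: 0.0005
```

```bash
python3 snap.py 3 wrist scene side
cat >> h.py <<'E'
def wcloud(k,T,yaw):
    c=pickle.load(open(f"wrist{k}.pkl","rb"));d=np.load(f"wrist{k}.npy");V=c["view"]
    v,u=np.mgrid[0:400,0:640];a=(u-c["cx"])/c["fx"];b=(v-c["cy"])/c["fy"];th=np.hypot(a,b)+1e-9
    s=np.tan(th)/th;P=np.stack([a*s*d,-b*s*d,-d],-1);W=(P-V[:3,3])@V[:3,:3]
    return W,tool(W,T,yaw)
def tool(W,T,yaw):
    y=np.deg2rad(yaw);X=np.array([np.cos(y),np.sin(y),0]);Y=np.array([np.sin(y),-np.cos(y),0])
    q=W-T;return np.stack([q@X,q@Y,-q[...,2]],-1)
E
python3 - <<'E'
from h import *
c0={'fx':309.70691628693146,'fy':309.70691628693146,'cx':319.7826074596189,'cy':202.57177018174352,'view':np.array([[-0.23270134,-0.97254545,0.0023323,0.67403035],[0.93792524,-0.22505064,-0.26390995,0.03280267],[0.2571893,-0.05922467,0.9645445,-0.38979951],[0,0,0,1]])}
pickle.dump(c0,open("wrist0.pkl","wb"))
W,q=wcloud(0,np.array([.157,.656,.1954]),-13.46)
q=(q*1000).reshape(-1,3);q=q[(abs(q[:,0])<60)&(abs(q[:,1])<110)]
for lo in range(-130,40,10):
    s=q[(q[:,2]>=lo)&(q[:,2]<lo+10)]
    if len(s): print("open",lo,len(s),s.min(0).round()[:2],s.max(0).round()[:2],"inner|y|",np.abs(s[:,1]).min().round(),np.abs(s[:,1]).max().round())
for n in("side","scene"):
    P=cloud(n,np.load(n+"0.npy"));q=(tool(P,np.array([.157,.656,.1954]),-13.46)*1000).reshape(-1,3)
    q=q[(abs(q[:,0])<40)&(abs(q[:,1])<110)&(q[:,2]<60)&(q[:,2]>-130)]
    for lo in range(-130,60,10):
        s=q[(q[:,2]>=lo)&(q[:,2]<lo+10)]
        if len(s): print(n,lo,len(s),s.min(0).round()[:2],s.max(0).round()[:2])
E
```

```text
4.1 [0.5463 0.0979 0.2702] [179.99  -0.   -17.36] [ 0.3 -0.3  0. ] 0.0004737643269669949 [ 30.4   6.9  -7.8   0.  -75.3  42.3]
open -130 6542 [-29. -95.] [40. 96.] inner|y| 0.0 96.0
open -120 22352 [-31. -96.] [40. 94.] inner|y| 0.0 96.0
open -110 4711 [-32. -88.] [40. 88.] inner|y| 0.0 88.0
open -100 893 [-33. -88.] [40. 88.] inner|y| 46.0 88.0
open -90 564 [-10. -49.] [11. 48.] inner|y| 47.0 49.0
open -80 760 [-12. -48.] [ 5. 48.] inner|y| 43.0 48.0
open -70 520 [-10. -62.] [12. 62.] inner|y| 43.0 62.0
open -60 632 [-10. -61.] [12. 61.] inner|y| 43.0 61.0
open -50 675 [ -1. -60.] [12. 60.] inner|y| 43.0 60.0
open -40 452 [ -6. -59.] [12. 60.] inner|y| 43.0 60.0
open -30 21 [ -2. -48.] [10. 47.] inner|y| 44.0 48.0
side -130 84 [-39. -95.] [ 38. 102.]
side -120 90 [-36. -88.] [37. 99.]
side -110 88 [-40. -83.] [39. 99.]
side -100 39 [-38. -85.] [36. 98.]
side -90 5 [-10. -51.] [10. 69.]
side -80 22 [-13. -53.] [ 9. 70.]
side -70 13 [-14.  46.] [11. 68.]
side -60 16 [-12.  57.] [10. 70.]
side -50 16 [-12.  51.] [10. 68.]
side -40 15 [-10.  55.] [ 9. 66.]
side -30 1 [ 3. 57.] [ 3. 57.]
scene -130 248 [-37. -97.] [40. 93.]
scene -120 340 [-33. -95.] [40. 90.]
scene -110 127 [-26. -90.] [40. 86.]
scene -100 28 [-36. -89.] [40. 87.]
scene -90 12 [-10.  47.] [13. 55.]
scene -80 31 [  3. -58.] [14. 59.]
scene -70 55 [ -8. -63.] [15. 61.]
scene -60 54 [ -7. -62.] [16. 60.]
scene -50 58 [ -7. -61.] [14. 59.]
scene -40 36 [ -9. -60.] [14. 60.]
scene -30 2 [  1. -45.] [ 8. 44.]
```

View pics/wrist3.png

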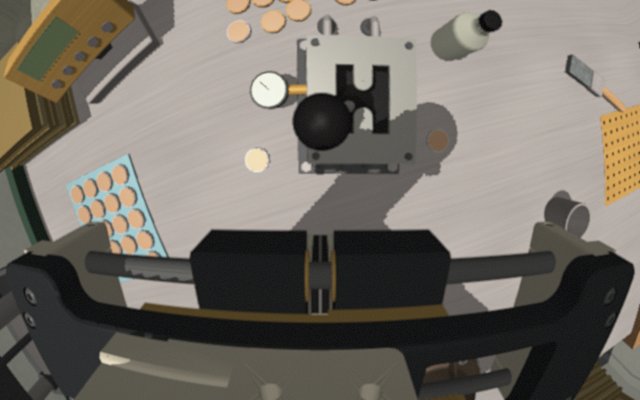

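All three cameras agree: fingers end 32-33 mm short of the reported TCP, and the body follows at -99 mm. So true tip z ≈ reported z + 0.033. The ball has moved forward a bit; measuring it.

```bash
cat > meas.py <<'E'
import sys
from h import *
G=np.array([.622,.0304]);yw=np.deg2rad(-17.3);ux=np.array([np.cos(yw),np.sin(yw)]);uy=np.array([-ux[1],ux[0]])
def val(p): d=np.asarray(p)[:2]-G;return np.array([d@ux,d@uy])*1000
k=sys.argv[1]
w=cv2.imread(f"pics/wrist{k}.png")
from plant import r
try:
    d=np.load(f"wrist{k}.npy");s=r.get_state();W,q=wcloud(k,s["tcp_pos"],-17.3)
    m=(W[...,2]>.205)&(W[...,2]<.30)&(np.hypot(W[...,0]-G[0],W[...,1]-G[1])<.09)&(w.max(2)<90)
    n_,l,st,c=cv2.connectedComponentsWithStats(m.astype(np.uint8));i=1+np.argmax(st[1:,4]);pts=W[l==i]
    A=np.c_[2*pts,np.ones(len(pts))];x=np.linalg.lstsq(A,(pts**2).sum(1),rcond=None)[0]
    print("px",st[i],"sphere",x[:3].round(4),"R",np.sqrt(x[3]+x[:3]@x[:3]).round(4),"top",pts[:,2].max().round(4))
    cen=x[:3]
    # fixed radius: ray through blob centre
    cc=cv2.minEnclosingCircle(np.argwhere(l==i)[:,::-1].astype(np.float32))
    p=wz(k,*cc[0],.248);print("circle",cc,"ray@.248",p.round(4),"valve mm",val(p).round(1),"sphere valve",val(cen).round(1))
    v=val(p)/1000;f=np.arcsin(v[0]/.18);print("f",f.round(3),"c",-np.arcsin(v[1]/.18/np.cos(f)).round(3))
except Exception as e: print("E",e)
s=r.get_state();print("tcp valve",val(s["tcp_pos"]).round(1),"tipz",(s["tcp_pos"][2]+.033).round(4),"t",s["time_s"])
E
python3 meas.py 3
```

```text
px [ 293   93   58   58 2669] sphere [0.6123 0.0762 0.2484] R 0.0196 top 0.2692
circle ((322.0118103027344, 121.1201171875), 29.918701171875) ray@.248 [0.6124 0.0758 0.248 ] valve mm [-22.7  40.5] sphere valve [-22.9  40.8]
f -0.127 c -0.229
tcp valve [-92.3  41.9] tipz 0.3032 t 4.1
```

Ball is at valve (-22.7, +40.5) mm, f = -0.127. Lowering to a true tip height of 0.232 and pushing part way.

servo_tool --grip '[1,1,1,1,1,1,1,1,1,1]' --pt "0 0 0.03" --pt "0 0 0.06" --pt "0 0 0.071" --pt "0.01 0 0.071" --pt "0.02 0 0.071" --pt "0.03 0 0.071" --pt "0.036 0 0.071" --pt "0.041 0 0.071" --pt "0.045 0 0.071" --pt "0.048 0 0.071" --turn '[0,0,0,0,0,0,0,0,0,0]'

```text
time_s: 4.93
tcp_pos: [0.5917, 0.0837, 0.1996]
eef_rot: [-180.0, 0.0, -17.4]
contact_force: [-3.5, 1.9, 2.4]
gripper_width: 0.0005
```

```bash
python3 snap.py 4 wrist; python3 meas.py 4
```

```text
4.9833 [0.592  0.0836 0.1995] [-1.800e+02  2.000e-02 -1.736e+01] [-3.   1.2  2.6] 6.78537954857955e-05 [ 26.7  13.2  -9.2  -0.  -67.6  45.9]
px [ 280  172   85   90 4894] sphere [0.621  0.0736 0.2594] R 0.0142 top 0.3
circle ((322.0, 216.85882568359375), 45.491233825683594) ray@.248 [0.6164 0.0748 0.248 ] valve mm [-18.6  40.8] sphere valve [-13.8  40.9]
f -0.103 c -0.23
tcp valve [-44.5  41.8] tipz 0.2325 t 4.9833
```

View pics/wrist4.png

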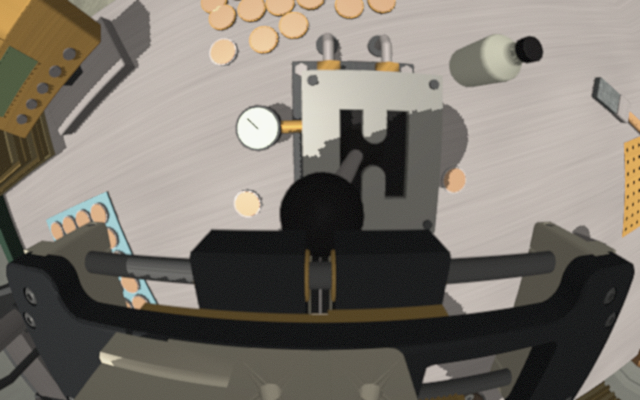

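Clean 4 N push, with the ball at about -14 mm now. Pushing 13.5 mm more to f ≈ 0, then backing off and measuring.

servo_tool --grip '[1,1,1,1,1,1,1,1,1]' --pt "0.004 0 0" --pt "0.008 0 0" --pt "0.011 0 0" --pt "0.0135 0 0" --pt "0.0135 0 0" --pt "-0.01 0 0" --pt "-0.04 0 0" --pt "-0.05 -0.01 -0.05" --pt "-0.05 -0.01 -0.07" --turn '[0,0,0,0,0,0,0,0,0]'

```text
time_s: 5.73
tcp_pos: [0.5443, 0.1076, 0.269]
eef_rot: [179.8, 0.1, -17.3]
contact_force: [2.0, 0.8, 2.6]
gripper_width: 0.0005
```

```bash
python3 snap.py 5 wrist; python3 meas.py 5
```

```text
5.7833 [0.549  0.1088 0.2773] [-179.78   -0.49  -17.24] [2.2 0.1 9. ] 0.00043002602025894016 [ 31.4   6.8  -7.1   0.2 -75.6  41.3]
px [ 304   58   61   57 2734] sphere [0.6313 0.0708 0.2498] R 0.0195 top 0.2709
circle ((333.8411865234375, 85.71176147460938), 30.432523727416992) ray@.248 [0.6316 0.0706 0.248 ] valve mm [-2.8 41.2] sphere valve [-3.1 41.3]
f -0.016 c -0.231
tcp valve [-93.   53.1] tipz 0.3103 t 5.7833
```

View pics/wrist5.png

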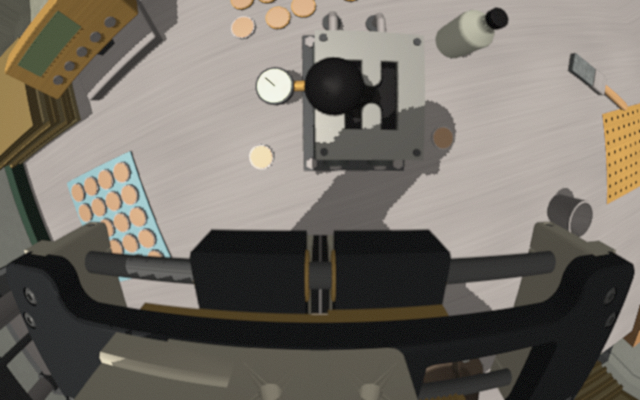

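Lever is in the cross channel at f ≈ -0.016, ball at (-3, +41). Next I move to the ball's left, turning the tool 90° so its flat side pushes right.

servo_tool --grip '[1,1,1,1,1,1,1,1,1,1]' --pt "0.0 -0.03 0" --pt "0.03 -0.043 0" --pt "0.06 -0.043 0" --pt "0.091 -0.043 0" --pt "0.091 -0.043 0" --pt "0.091 -0.043 0" --pt "0.091 -0.043 0" --pt "0.091 -0.043 0" --pt "0.091 -0.043 0" --pt "0.091 -0.043 0" --turn '[0.12,0.24,0.36,0.48,0.6,0.72,0.84,0.96,1.08,1.2]'

```text
time_s: 6.62
tcp_pos: [0.6474, 0.1219, 0.2692]
eef_rot: [-179.9, -0.0, -86.5]
contact_force: [0.1, -0.3, 0.7]
gripper_width: 0.0006
```

servo_tool --grip '[1,1,1,1,1]' --pt "0 0 0" --pt "0 0 0" --pt "0 0 0" --pt "0 0 0" --pt "0 0 0" --turn '[0.12,0.24,0.371,0.371,0.371]'

```text
time_s: 7.03
tcp_pos: [0.647, 0.122, 0.2692]
eef_rot: [-180.0, 0.0, -107.2]
contact_force: [0.4, -0.7, 0.2]
gripper_width: 0.0006
```

```bash
python3 snap.py 6 wrist; python3 meas.py 6
```

```text
7.0833 [0.647  0.122  0.2692] [-1.7996e+02  1.0000e-02 -1.0713e+02] [0.4 0.5 0.1] 0.0005631707281207893 [ 27.6  17.    5.    0.  -78.  -44.8]
px [ 290  117   60   59 2707] sphere [0.6314 0.0707 0.2498] R 0.0195 top 0.2713
circle ((319.98980712890625, 145.4141387939453), 30.234619140625) ray@.248 [0.6313 0.0706 0.248 ] valve mm [-3.  41.2] sphere valve [-3.1 41.3]
f -0.017 c -0.231
tcp valve [-3.4 94.9] tipz 0.3022 t 7.0833
```

View pics/wrist6.png

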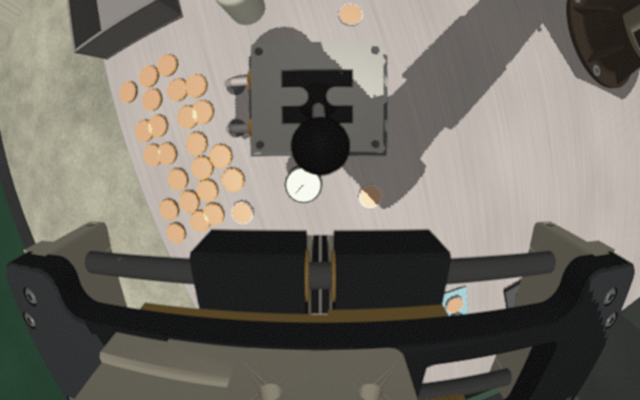

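servo_tool --grip '[1,1,1,1,1,1,1,1,1,1]' --pt "0 0 0.035" --pt "0 0 0.07" --pt "0.008 0 0.07" --pt "0.016 0 0.07" --pt "0.022 0 0.07" --pt "0.028 0 0.07" --pt "0.034 0 0.07" --pt "0.041 0 0.07" --pt "0.048 0 0.07" --pt "0.055 0 0.07" --turn '[0,0,0,0,0,0,0,0,0,0]'

```text
time_s: 7.92
tcp_pos: [0.6307, 0.0694, 0.2005]
eef_rot: [-179.9, 0.1, -107.3]
contact_force: [2.3, 3.8, 1.5]
gripper_width: 0.0003
```

```bash
python3 snap.py 7 wrist; python3 meas.py 7
```

```text
7.9667 [0.63   0.0682 0.2003] [-1.7993e+02  4.0000e-02 -1.0737e+02] [0.3 2.6 1.6] 0.00045516808377357135 [ 23.8  16.5  -4.6   0.  -68.8 -41.2]
px [ 276  174   87   88 4820] sphere [0.6227 0.0424 0.2558] R 0.0182 top 0.2999
circle ((318.8765563964844, 217.62010192871094), 44.54557800292969) ray@.248 [0.6237 0.045  0.248 ] valve mm [-2.7 14.5] sphere valve [-2.9 11.7]
f -0.015 c -0.081
tcp valve [-3.5 38.5] tipz 0.2333 t 7.9667
```

View pics/wrist7.png

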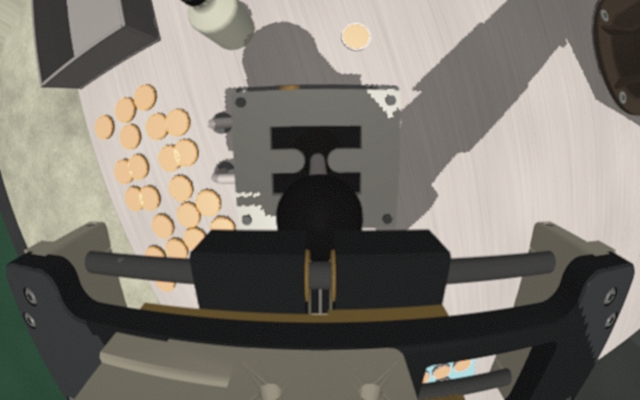

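Sliding freely in the channel at 3-4 N, x steady at -2.8. Continuing to the right end.

servo_tool --grip '[1,1,1,1,1,1,1,1,1]' --pt "0.007 0 0" --pt "0.014 0 0" --pt "0.021 0 0" --pt "0.028 0 0" --pt "0.034 0 0" --pt "0.04 0 0" --pt "0.045 0 0" --pt "0.049 0 0" --pt "0.049 0 0" --turn '[0,0,0,0,0,0,0,0,0]'

```text
time_s: 8.72
tcp_pos: [0.6149, 0.022, 0.1986]
eef_rot: [179.9, -0.0, -107.4]
contact_force: [1.1, 2.4, -2.6]
gripper_width: 0.0006
```

servo_tool --grip '[1,1,1,1,1,1,1]' --pt "-0.015 0 0" --pt "-0.04 0 0" --pt "-0.05 0 -0.035" --pt "-0.05 0 -0.075" --pt "-0.05 0 -0.075" --pt "-0.05 0 -0.075" --pt "-0.05 0 -0.075" --turn '[0,0,0,0,0,0,0]'

```text
time_s: 9.3
tcp_pos: [0.63, 0.0709, 0.274]
eef_rot: [180.0, -0.0, -107.4]
contact_force: [-0.0, 0.8, -1.5]
gripper_width: 0.0009
```

```bash
python3 snap.py 8 wrist; python3 meas.py 8
```

```text
9.35 [0.6297 0.0706 0.2732] [ 1.7990e+02 -7.0000e-02 -1.0736e+02] [-0.3 -1.  -0. ] 0.0006368309739370522 [ 24.   14.6   2.3  -0.  -77.8 -41.4]
px [ 287   79   60   58 2691] sphere [ 0.6084 -0.0056  0.2505] R 0.0196 top 0.2717
circle ((316.8509216308594, 107.87994384765625), 29.872032165527344) ray@.248 [ 0.6085 -0.0055  0.248 ] valve mm [ -2.3 -38.3] sphere valve [ -2.3 -38.4]
f -0.013 c 0.214
tcp valve [-4.6 40.7] tipz 0.3062 t 9.35
```

View pics/wrist8.png

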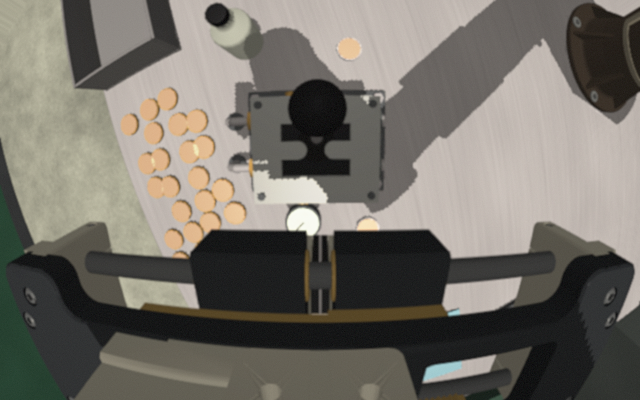

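Ball at (-2.3, -38.3), c = 0.214, in the right slot column. Now going back behind it with the original orientation.

servo_tool --grip '[1,1,1,1,1,1,1,1,1,1]' --pt "0 0.03 0" --pt "0.02 0.06 0" --pt "0.05 0.061 0" --pt "0.079 0.061 0" --pt "0.079 0.061 0" --pt "0.079 0.061 0" --pt "0.079 0.061 0" --pt "0.079 0.061 0" --pt "0.079 0.061 0" --pt "0.079 0.061 0" --turn '[-0.12,-0.24,-0.36,-0.48,-0.6,-0.72,-0.84,-0.96,-1.08,-1.2]'

```text
time_s: 10.18
tcp_pos: [0.5478, 0.0129, 0.2729]
eef_rot: [179.9, 0.1, -38.3]
contact_force: [0.5, -0.5, 0.6]
gripper_width: 0.0003
```

servo_tool --grip '[1,1,1,1,1]' --pt "0 0 0" --pt "0 0 0" --pt "0 0 0" --pt "0 0 0" --pt "0 0 0" --turn '[-0.12,-0.24,-0.371,-0.371,-0.371]'

```text
time_s: 10.6
tcp_pos: [0.5481, 0.0131, 0.2733]
eef_rot: [179.9, 0.1, -17.6]
contact_force: [0.7, 1.3, 0.5]
gripper_width: 0.0002
```

```bash
python3 snap.py 9 wrist; python3 meas.py 9
```

```text
10.65 [0.5482 0.0131 0.2735] [ 1.7994e+02  8.0000e-02 -1.7600e+01] [-0.4 -0.1  0. ] 0.0005437714629031368 [ 21.8   6.2  -8.1  -0.  -75.7  50.6]
px [ 290  104   59   58 2679] sphere [ 0.6083 -0.0056  0.2505] R 0.0196 top 0.2713
circle ((319.28680419921875, 131.58058166503906), 29.982210159301758) ray@.248 [ 0.6084 -0.0057  0.248 ] valve mm [ -2.3 -38.5] sphere valve [ -2.4 -38.4]
f -0.013 c 0.216
tcp valve [-65.3 -38.4] tipz 0.3065 t 10.65
```

View pics/wrist9.png

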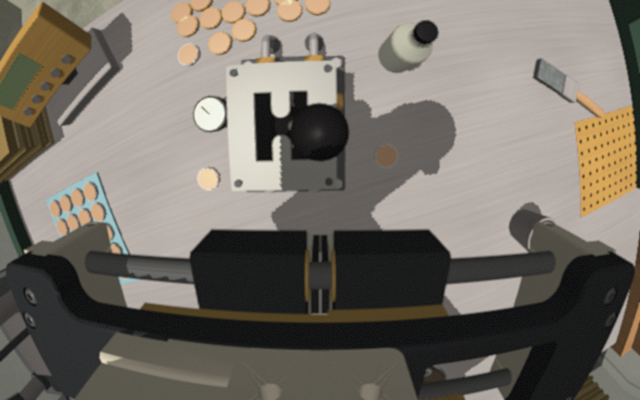

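servo_tool --grip '[1,1,1,1,1,1,1,1,1,1]' --pt "0 0 0.038" --pt "0 0 0.078" --pt "0.01 0 0.078" --pt "0.02 0 0.078" --pt "0.027 0 0.078" --pt "0.033 0 0.078" --pt "0.039 0 0.078" --pt "0.045 0 0.078" --pt "0.051 0 0.078" --pt "0.056 0 0.078" --turn '[0,0,0,0,0,0,0,0,0,0]'

```text
time_s: 11.48
tcp_pos: [0.6028, -0.0035, 0.1969]
eef_rot: [-180.0, -0.0, -17.4]
contact_force: [-3.6, 0.8, 2.2]
gripper_width: 0.0003
```

servo_tool --grip '[1,1,1,1,1]' --pt "0.006 0 0" --pt "0.012 0 0" --pt "0.018 0 0" --pt "0.024 0 0" --pt "0.028 0 0" --turn '[0,0,0,0,0]'

```text
time_s: 11.9
tcp_pos: [0.6289, -0.0116, 0.1951]
eef_rot: [180.0, 0.1, -17.4]
contact_force: [-3.4, 3.2, -3.5]
gripper_width: 0.0004
```

```bash
python3 snap.py 10 wrist; python3 meas.py 10
```

```text
11.95 [ 0.6294 -0.0118  0.1952] [ 1.7997e+02  8.0000e-02 -1.7350e+01] [-3.3  2.9 -2. ] 0.000825880152610722 [ 16.7  16.4  -5.4  -0.  -68.3  56. ]
px [ 209  172  214   90 5914] sphere [ 0.6654 -0.0216  0.2775] R 0.0248 top 0.3
circle ((315.5, 233.5), 106.50127410888672) ray@.248 [ 0.6481 -0.0155  0.248 ] valve mm [ 38.6 -36. ] sphere valve [ 56.9 -36.8]
f 0.216 c 0.206
tcp valve [ 19.6 -38. ] tipz 0.2282 t 11.95
```

View pics/wrist10.png

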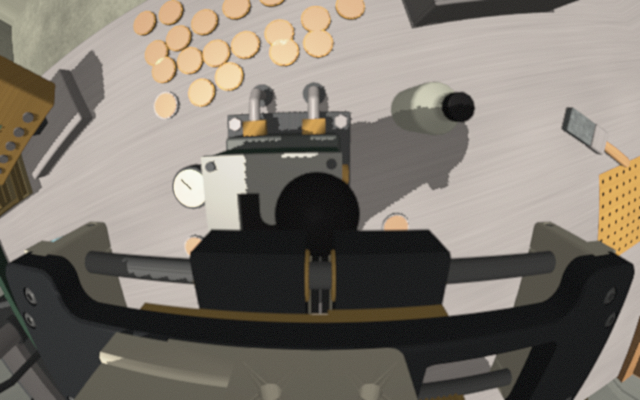

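At 19.6 mm, with end stop expected near 28. Pushing on in small steps and watching the force.

servo_tool --grip '[1,1,1,1]' --pt "0.003 0 0" --pt "0.005 0 0" --pt "0.007 0 0" --pt "0.0085 0 0" --turn '[0,0,0,0]'

```text
time_s: 12.28
tcp_pos: [0.637, -0.0142, 0.1962]
eef_rot: [180.0, 0.0, -17.3]
contact_force: [-3.4, 2.0, -2.9]
gripper_width: 0.0004
```

servo_tool --grip '[1,1,1]' --pt "0.001 0 0" --pt "0.002 0 0" --pt "0.002 0 0" --turn '[0,0,0]'

```text
time_s: 12.53
tcp_pos: [0.639, -0.0149, 0.1963]
eef_rot: [180.0, -0.0, -17.3]
contact_force: [-2.8, 2.1, -3.0]
gripper_width: 0.0001
```

servo_tool --grip '[1,1,1]' --pt "0.001 0 0" --pt "0.002 0 0" --pt "0.002 0 0" --turn '[0,0,0]'

```text
time_s: 12.78
tcp_pos: [0.6406, -0.0155, 0.1961]
eef_rot: [180.0, 0.0, -17.4]
contact_force: [-4.8, 2.4, -4.4]
gripper_width: 0.0006
```

servo_tool --grip '[1,1,1]' --pt "0.001 0 0" --pt "0.0015 0 0" --pt "0.0015 0 0" --turn '[0,0,0]'

```text
time_s: 13.03
tcp_pos: [0.6413, -0.0157, 0.1959]
eef_rot: [180.0, 0.1, -17.4]
contact_force: [-6.6, 3.4, -2.6]
gripper_width: 0.0004
```

servo_tool --grip '[1,1,1]' --pt "0.001 0 0" --pt "0.002 0 0" --pt "0.002 0 0" --turn '[0,0,0]'

```text
time_s: 13.28
tcp_pos: [0.6421, -0.0161, 0.1956]
eef_rot: [180.0, 0.2, -17.3]
contact_force: [-9.9, 5.7, -1.9]
gripper_width: 0.0003
```

Force climbs to 11 N with little motion: end stop. Letting go and measuring.

servo_tool --grip '[1,1,1,1,1,1,1,1,1,1]' --pt "-0.01 0 0" --pt "-0.035 0 0" --pt "-0.065 0 -0.02" --pt "-0.09 0 -0.06" --pt "-0.1 0 -0.1" --pt "-0.1 0 -0.1" --pt "-0.1 0 -0.1" --pt "-0.1 0 -0.1" --pt "-0.1 0 -0.1" --pt "-0.1 0 -0.1" --turn '[0,0,0,0,0,0,0,0,0,0]'

```text
time_s: 14.12
tcp_pos: [0.5487, 0.013, 0.2955]
eef_rot: [180.0, 0.0, -17.4]
contact_force: [-0.3, 0.1, -0.2]
gripper_width: 0.0004
```

```bash
python3 snap.py 11 wrist scene side; python3 meas.py 11
python3 - <<'E'
from h import *
a=cv2.imread("pics/scene11.png")[165:285,240:360];b=cv2.imread("pics/side11.png")[145:265,270:390]
cv2.imwrite("pics/z11.png",cv2.resize(cv2.hconcat([a,b]),None,fx=3.3,fy=3.3,interpolation=cv2.INTER_CUBIC))
E
```

```text
14.2667 [0.5487 0.0131 0.2954] [ 1.7994e+02  6.0000e-02 -1.7370e+01] [-0.2 -0.2  0.5] 0.0008663228848718983 [ 21.8   5.8  -5.9   0.  -78.4  50.8]
px [ 291   29   51   53 2024] sphere [ 0.6692 -0.0215  0.2355] R 0.0236 top 0.2618
circle ((315.5, 55.5), 27.212228775024414) ray@.248 [ 0.6649 -0.02    0.248 ] valve mm [ 56.  -35.4] sphere valve [ 60.5 -35.5]
f 0.316 c 0.208
tcp valve [-64.8 -38.3] tipz 0.3284 t 14.2667
```

View pics/wrist11.png

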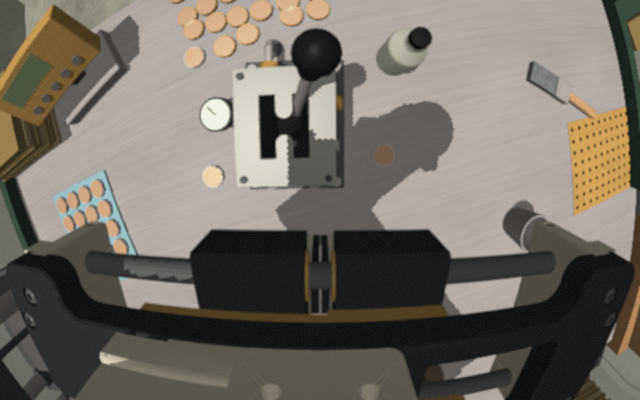

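View pics/z11.png

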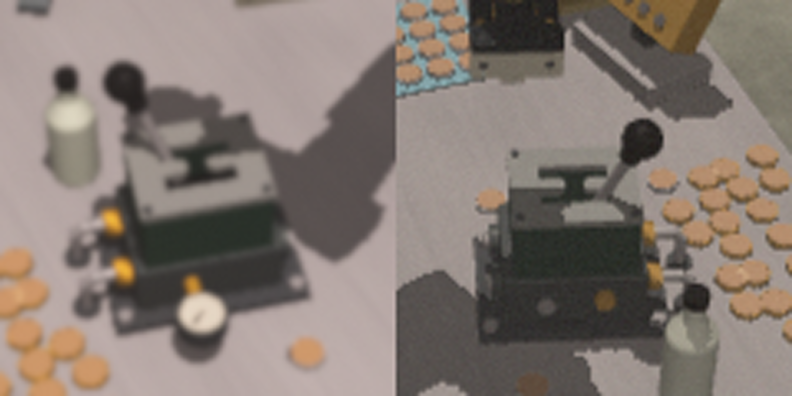

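Interpolated to its true height (0.241), the ball is at x ≈ 58.5 mm, f ≈ 0.33: at the stop in the far right slot. The robot is clear, and the pans and bottle are where they were. Handing in.

```bash
python3 - <<'E'
from plant import order,r
print(order.close_job(), r.get_state()["time_s"])
E
```

```text
the job is handed in; nothing more can be done
the job is handed in; nothing more can be done
```

The lever is fully home in the far right slot, the arm is clear of it, and I handed the job in at about 14.3 s. With the fingers closed and never gripping, I pushed it forward out of the near left slot, right along the cross channel, then forward to the end stop.

**End position:** The last wrist-camera fix put the ball at about (58, -36) mm in the valve's axes, so f ≈ 0.33 and c ≈ 0.21. That is an estimate: the raw readings ran from 56 mm (f = 0.316) to 60.5 mm, depending on the ball height assumed. At the stop the force rose to about 11 N with almost no further motion, which supports fully home. The contact force was back to about zero after I let go.

**Route:** The ball stayed at x ≈ -3 mm across the channel (f ≈ -0.015) at every check, so it did not enter the far left or near right slots.

**One problem:** My first push was wrong. All three cameras show the fingers ending about 33 mm short of the reported tool tip, so the fingertips skimmed the top of the ball with about 14 N in total, under the 35 N limit. It moved the lever about 15 mm along its own slot. I backed off and corrected the height, and the free-moving pushes after that read about 2–6 N.

**Loose things:** The bottle, brush, cup, tray and pans looked unmoved in the pictures. I checked them by eye and did not measure them.

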